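# Latch the open parts pen

### The arm

A 6-joint arm with a two-finger parallel gripper is mounted at the origin on a cart in front of the work surface, level with it; the furniture and walls round the work are solid. World frame = base frame: x ahead of the robot, y to its left, z up, the work surface at z = 0. Lengths are in m, angles in rad, forces in N, time in s.
With the tool pointing down it reaches from about 0.35 to 0.775 m from the base axis. Payload 5.5 kg.
Tool frame: the origin (TCP) lies on the centre line of the jaws, within the pads' length; the fingertips stand 11 mm ahead of it and the grasp point (between the pads) lies 8 mm behind it (env.tip_extent is the distance from the TCP to the fingertips, in m); z points along the fingers, y is the line along which they close (so a half turn about z gives the same grasp; the last joint's range is limited). The gripper opens to 85 mm and grips with 20 to 120 N. Pads are 22 mm wide; open, the fingers measure 114 mm over their backs; the gripper's body (76 mm by 85 mm) begins 54 mm behind the grasp point. The pads swing forward as they close: fully open they stand 13 mm farther back than shut.
Start: joints at [1.139, 0.313, 0.046, 1.304, 0, 1.431], TCP at [0.165, 0.551, 0.242] pointing down, gripper open.
Joint ranges: [-2.76, 2.76], [-0.86, 1.69], [-1.03, 1.26], [-2.2, 2.34], [-1.47, 1.5], [-3.14, 3.14]. Speed limits (rad/s): [2.57, 2.57, 3.14, 3.14, 3.14, 3.14].

### API

Orientations are given as a unit quaternion [w, x, y, z].
In Python, from workcell import env gives the robot as it stands.
- The arm moves only by the shell command python3 -m jog 'ROWS' [FORCE]. ROWS is JSON, a list of rows, each a list of 5 numbers: the gripper's target within -1 to 1 (shut at 1, half-way at 0, fully open at -1), then the shift along the tool's x, y, z in m, then the turn about the tool's z in degrees. In form: [[fingers, tx, ty, tz, turn], ...]. A call has 1 to 5 rows; each row shifts and turns the commanded pose from where the row before left it, along the tool's axes as they then stand; what a row does not reach is not made up. A row lasts 1/12 s, in which the tool goes at most 41.7 mm and 7.16 degrees, less where a joint would pass 70% of its speed; a pose out of reach is approached as far as the arm can. A call is refused whole if a number of a shift passes 0.0417 or a number of a turn 7.16, either way. A call with a gripper value outside its range is refused whole. The fingers move at their own pace and stop on an object; FORCE is the grip in N (left out, the last holds). Time passes only in rows, so rows that do not move let the fingers close. It gives the time, the measured TCP pose, the force, the opening and the grip force at its end, in the units of the state.
- env.get_state(): the state, without advancing time (a new reading comes with each control period).
- env.read_camera(name): name is "side" or "top"; returns a dict with "img" (480x640x3 uint8, red, green, blue), "fov_y" (degrees; the focal length in pixels is half the picture's height over the tangent of half this angle, whatever the lens; pixels are square), "cx", "cy" (the principal point, pixels), "T" (4x4, takes a point from camera to world coordinates). Camera axes: x right, y up, looking along -z (the intrinsics and any distortion apply to the point x, -y, -z); pixel columns grow to the right and rows downward; lengths in m; the calibration is good to about 2 mm. A picture is of the moment at which its call begins. There is no depth.
- env.hand_in(): hands the job in; it is judged then, once.
The state is a dict: "clock": time; "joint_pos": joint angles; "qvel": joint speeds; "tau": joint torques, N m; "tcp_pos": TCP position; "orientation": TCP orientation; "wrist_force": force on the tool from outside, world axes, zero at the start; "ft_torque": the same for the moment, N m; "finger_gap": finger opening in m; "grip_force": force on a finger pad.
Only numpy, scipy, OpenCV 4.12 (cv2) and the standard library are available. Lean on these libraries where they do the work, as an engineer would, in place of code of your own. Each camera call takes 0.05 s, during which the arm holds its last target. There are 200 camera calls.

### The job

Two small parts pens stand on the workbench: one is already latched, the sliding gate of the other still stands open. On the open one, lift the pivoting latch bar by its thumb disc so that its tooth clears the striker, slide the gate fully shut with it, and let the bar drop right down into the catch. Leave the latched pen alone.

Things in the scene. Friction and masses are not known exactly. Their poses are not given: they have to be found in the camera images.
- pen_disc (a point): Centre of the black thumb disc (36 mm across, 14 mm thick) on edge on the OPEN pen's latch bar, 100 mm above the bench with the bar level. Grip from above across its thickness. Axes, bar level: x through it, from gate to back wall; y along the bar to its tooth, the way the gate shuts; z up. Bar 8 mm thick, its top 22 mm below this point; gate 54, pivot ears 81 mm high; fixed pen 150x290 mm.
- pen_gate (a joint): Open pen's sliding gate, m: 0 = fully shut on its stop, growing as opened (along the bar's -y). Starts at 0.055-0.09, the way gate and bar must still go along +y. About 1.5 N friction; stays where left. If the bar is not lifted, its tooth runs into the striker at 0.03. Fully shut, the tooth (14 mm long) stands in the middle of the catch, a 30 mm gap between striker and outer post (66 mm).
- pen_bar (a joint): Open pen's latch bar, rad: 0 = level, its lowest, growing as lifted, at most 0.6; falls by its own weight (0.14 kg). Pivot (axis x) on the gate, 70 mm from the disc centre along -y and 30 mm below it. The tooth hangs at the +y end, 60 mm from the disc centre, and must rise 16 mm (0.13 rad) to pass the striker, a square post 58 mm high, 10 mm thick. On top of the striker it reads 0.13.
- other_disc (a point): Centre of the thumb disc of the OTHER pen, alike but already shut and latched, 0.27 to 0.65 m to one side. Not to be moved.

How it is judged:
By the outcome, as a careful person would: the job done as asked, in the order asked, and still so for the second after the job is handed in, with the robot touching nothing.
It also fails if it takes over 29 s, if anything falls off the work surface, if the arm or the gripper's body presses on something with over 40 N, if the wrist force passes 120 N, or if a joint passes its speed limit or range.

## Working session

There is one attempt and no reset: what is moved stays moved. The work goes in short steps, Python scripts to look and compute and a shell command to move; the robot and the scene stay as the last step left them, time stands still between calls to the robot, and variables do not carry over. Pictures are saved under pics/ and viewed, at most 10 in all, crops included, and the job is handed in when it is done.

```bash
mkdir -p pics; python3 - <<'E'
from workcell import env
import cv2
for n in("top","side"):
    r=env.read_camera(n);cv2.imwrite(f"pics/{n}0.png",r["img"][:,:,::-1]);print({k:r[k] for k in r if k!="img"})
s=env.get_state();print(s["clock"],s["tcp_pos"],s["orientation"],s["finger_gap"])
E
```

```text
{'fov_y': 48.013506350308575, 'cx': 323.32693070404264, 'cy': 238.3990796782303, 'T': array([[ 0.00650589,  0.99798503, -0.0631154 ,  0.45872098],
       [-0.99997722,  0.00660627,  0.00138185,  0.02071463],
       [ 0.00179602,  0.06310497,  0.99800528,  1.14350859],
       [ 0.        ,  0.        ,  0.        ,  1.        ]])}
{'fov_y': 50.91580056331246, 'cx': 325.1667544180347, 'cy': 232.93350224417856, 'T': array([[ 0.92015146,  0.25201857, -0.29967972,  0.14748277],
       [-0.39096322,  0.54899221, -0.73875253, -0.85527007],
       [-0.02165752,  0.79692797,  0.60368598,  0.78533007],
       [ 0.        ,  0.        ,  0.        ,  1.        ]])}
0.1 [0.16522967 0.55028626 0.24149255] [-2.25816258e-04  1.45393666e-01  9.89373537e-01 -7.96924060e-04] 0.08526623900663867
```

View pics/top0.png

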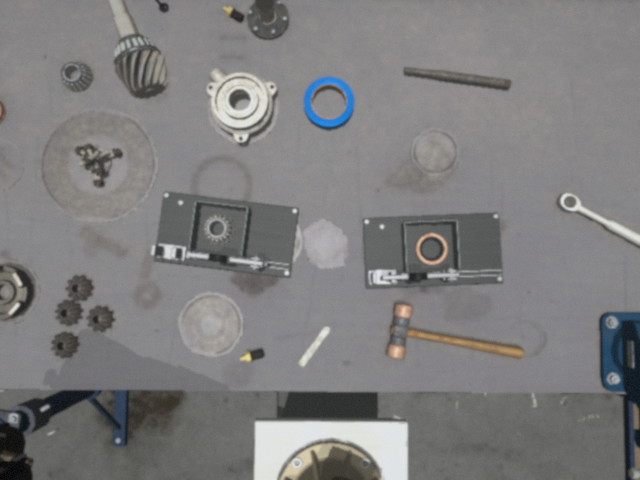

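View pics/side0.png

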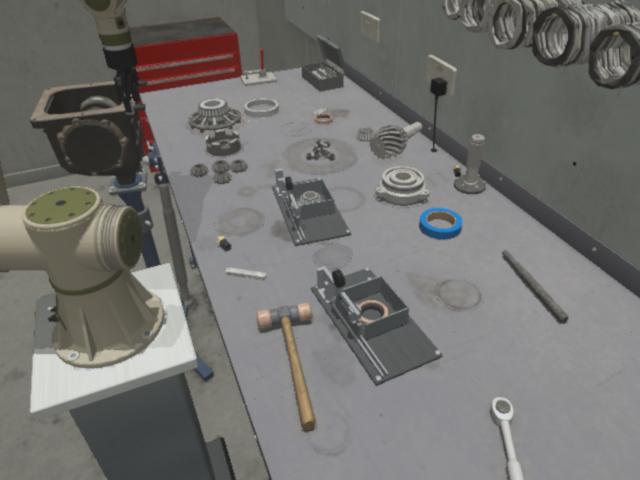

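Top: pens at about (227,235) and (432,250), with discs near (218,259) and (420,276). Side: discs near (289,184) and (337,276). I need zoomed views to tell which pen is open.

```bash
python3 - <<'E'
import cv2,numpy as np
t=cv2.imread("pics/top0.png");s=cv2.imread("pics/side0.png")
c=lambda i,x,y,w,h:cv2.resize(i[y:y+h,x:x+w],(400,300),interpolation=cv2.INTER_CUBIC)
cv2.imwrite("pics/z0.png",np.vstack([np.hstack([c(t,145,180,160,120),c(t,350,190,160,120)]),np.hstack([c(s,260,160,120,90),c(s,300,255,120,90)])]))
E
```

```text
(no output)
```

View pics/z0.png

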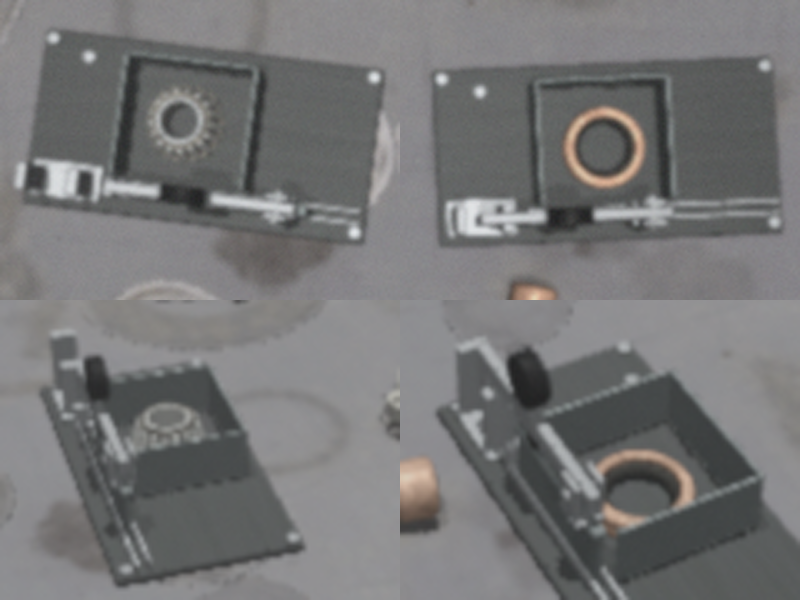

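The left pen (world +y) is the open one: its bar tip stops short of the striker, while the right bar sits in the catch. Disc is at top (218.2,257.6) and side (288.8,183.4).

```bash
cat > h.py <<'E'
import numpy as np
from workcell import env
def ray(r,u,v):
    f=240/np.tan(np.radians(r["fov_y"]/2));T=r["T"]
    d=T[:3,:3]@np.array([(u-r["cx"])/f,-(v-r["cy"])/f,-1]);return T[:3,3],d/np.linalg.norm(d)
def atz(r,u,v,z):
    o,d=ray(r,u,v);return o+d*(z-o[2])/d[2]
def tri(rays):
    A=sum(np.eye(3)-np.outer(d,d) for o,d in rays);b=sum((np.eye(3)-np.outer(d,d))@o for o,d in rays)
    return np.linalg.solve(A,b)
E
python3 - <<'E'
from h import *
t=env.read_camera("top");s=env.read_camera("side")
P=lambda x,y:(x/2.5+145,y/2.5+180)
print("disc z=.1 top",atz(t,*P(183,194),.1),"side",atz(s,288.8,183.4,.1),"tri",tri([ray(t,*P(183,194)),ray(s,288.8,183.4)]))
for n,p in dict(TL=(52,37),TR=(375,77),BR=(355,233)).items(): print(n,atz(t,*P(*p),.01))
a=atz(t,*P(120,187),.075);b=atz(t,*P(270,204),.075);print("bar dir",a-b,np.degrees(np.arctan2(a[1]-b[1],a[0]-b[0])))
Q=lambda x,y:(x/2.5+350,y/2.5+190)
print("other disc",atz(t,*Q(570,216),.1))
for n,p in dict(TL=(440,78),TR=(765,65),BR=(775,222)).items(): print(n,atz(t,*((p[0]-400)/2.5+350,p[1]/2.5+190),.01))
print("other disc",atz(t,170/2.5+350,216/2.5+190,.1))
E
```

```text
disc z=.1 top [0.48613481 0.22247325 0.1       ] side [0.48511562 0.21873649 0.1       ] tri [0.48631621 0.22294864 0.09734079]
TL [0.62069631 0.35328512 0.01      ]
TR [0.58847774 0.07941632 0.01      ]
BR [0.45671524 0.09491188 0.01      ]
bar dir [0.01268985 0.11909587 0.        ] 83.91799401488794
other disc [ 0.4543594  -0.47356911  0.1       ]
TL [ 0.56740264 -0.07075148  0.01      ]
TR [ 0.58027777 -0.34564584  0.01      ]
BR [ 0.44789331 -0.35222864  0.01      ]
other disc [ 0.4523503  -0.16414314  0.1       ]
```

```bash
python3 -m jog '[[-1,0,0,0,6.66],[-1,0,0,0,6.66],[-1,0,0,0,6.66],[-1,0,0,0,6.66]]' >/dev/null
python3 -m jog '[[-1,0,0,0,6.66],[-1,0,0,0,6.66],[-1,0,0,0,6.66],[-1,0,0,0,6.66]]' >/dev/null
python3 -m jog '[[-1,0,0,0,6.66],[-1,0,0,0,6.66],[-1,0,0,0,6.66],[-1,0,0,0,6.66]]'
python3 -m jog '[[-1,-0.024,0.0297,0,0],[-1,-0.024,0.0297,0,0],[-1,-0.024,0.0297,0,0],[-1,-0.024,0.0297,0,0]]' >/dev/null
python3 -m jog '[[-1,-0.024,0.0297,0,0],[-1,-0.024,0.0297,0,0],[-1,-0.024,0.0297,0,0],[-1,-0.024,0.0297,0,0]]' >/dev/null
python3 -m jog '[[-1,-0.024,0.0297,0,0],[-1,-0.024,0.0297,0,0],[-1,-0.024,0.0297,0,0],[-1,-0.024,0.0297,0,0],[-1,0,0,0,0]]'
cat >> h.py <<'E'
def st():
    s=env.get_state();q=s["orientation"]
    from scipy.spatial.transform import Rotation as R
    M=R.from_quat([q[1],q[2],q[3],q[0]]).as_matrix()
    print("t",s["clock"],"tcp",s["tcp_pos"].round(4) if hasattr(s["tcp_pos"],"round") else s["tcp_pos"],"toolx yaw",np.degrees(np.arctan2(M[1,0],M[0,0])),"z",M[:,2].round(3),"F",np.round(s["wrist_force"],1),"gap",s["finger_gap"],"grip",s["grip_force"]);return s,M
E
python3 - <<'E'
from h import *
s,M=st();print("to disc (tool)",M.T@(np.array([.486,.2225,.1])-s["tcp_pos"]),s["joint_pos"])
import cv2
r=env.read_camera("side");cv2.imwrite("pics/s1.png",cv2.resize(r["img"][60:300,190:430,::-1],(600,600)))
E
```

```text
clock: 1.2
tcp_pos: [0.1654, 0.5506, 0.2421]
orientation: [0.0, 0.749, 0.663, -0.0]
wrist_force: [0.6, 0.7, 0.6]
finger_gap: 0.0852
grip_force: 0.0
clock: 2.28
tcp_pos: [0.4906, 0.219, 0.2418]
orientation: [0.001, 0.749, 0.662, 0.0]
wrist_force: [-0.5, 1.1, -0.1]
finger_gap: 0.0854
grip_force: 0.0
t 2.2833 tcp [0.4906 0.219  0.2418] toolx yaw 82.97854724930427 z [ 0.002 -0.002 -1.   ] F [-0.5  1.1 -0.1] gap 0.08537453332363748 grip 0.0
to disc (tool) [ 0.00307597 -0.00539078  0.14179623] [ 0.2715606   0.23869942 -0.05538661  1.27489163 -0.00214913  1.96490083]
```

View pics/s1.png

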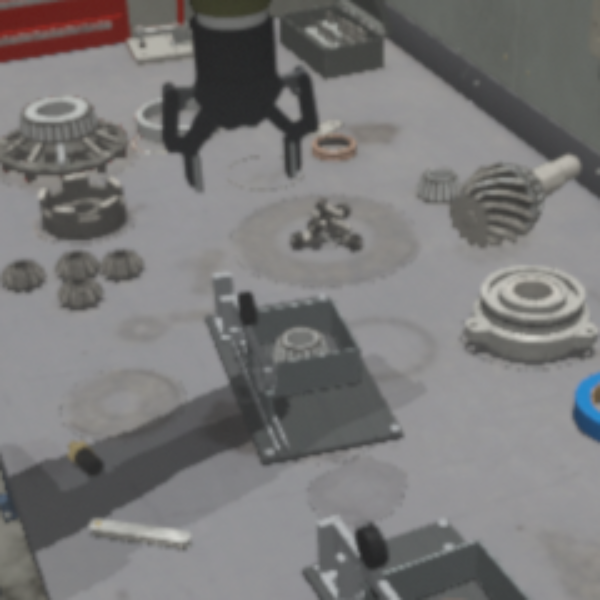

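The gripper is above the open pen, fingers straddling the disc at (247,308) in this crop. Descending and closing partway.

```bash
python3 -m jog '[[-1,0.003,-0.0054,0.029,0.4],[-1,0,0,0.029,0],[-1,0,0,0.029,0],[-1,0,0,0.029,0],[-1,0,0,0.028,0]]' 30
python3 -m jog '[[0.35,0,0,0,0],[0.35,0,0,0,0],[0.35,0,0,0,0],[0.35,0,0,0,0]]'
python3 - <<'E'
from h import *
s,M=st()
import cv2
r=env.read_camera("side");cv2.imwrite("pics/s2.png",cv2.resize(r["img"][120:240,230:350,::-1],(600,600),interpolation=cv2.INTER_CUBIC))
E
```

```text
clock: 2.75
tcp_pos: [0.4798, 0.2279, 0.097]
orientation: [-0.0, 0.749, 0.663, -0.0]
wrist_force: [-0.5, -0.3, 0.6]
finger_gap: 0.0854
grip_force: 0.0
clock: 3.08
tcp_pos: [0.4824, 0.2279, 0.1005]
orientation: [0.001, 0.749, 0.663, 0.002]
wrist_force: [0.4, 0.1, 0.4]
finger_gap: 0.0389
grip_force: 0.0
t 3.0833 tcp [0.4824 0.2279 0.1005] toolx yaw 82.99408882917578 z [ 0.003  0.001 -1.   ] F [0.4 0.1 0.4] gap 0.03889783674004458 grip 0.0
```

View pics/s2.png

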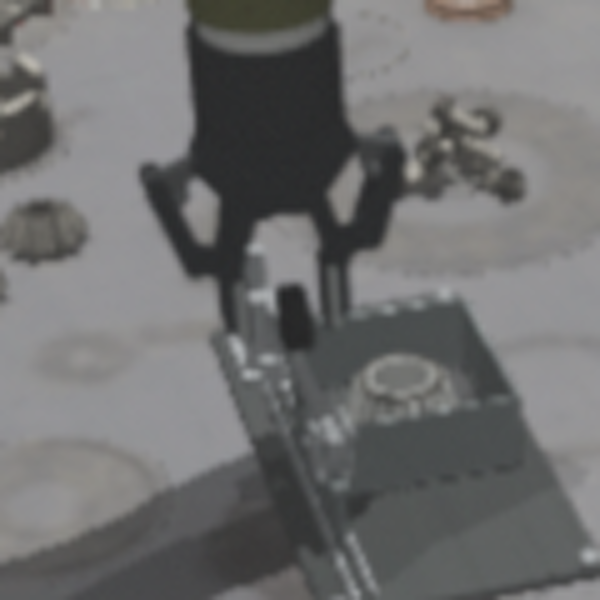

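Fingers straddle the disc, which sits at (297,316) in the crop. The measured TCP is off by about (+4,-5) mm, so I trim that before closing.

```bash
python3 -m jog '[[0.35,-0.005,0.003,0.003,0],[0.35,0,0,0,0],[0.35,0,0,0,0]]'
python3 -m jog '[[1,0,0,0,0],[1,0,0,0,0],[1,0,0,0,0],[1,0,0,0,0],[1,0,0,0,0]]' 30
```

```text
clock: 3.38
tcp_pos: [0.4839, 0.2215, 0.0958]
orientation: [0.0, 0.749, 0.662, 0.0]
wrist_force: [0.3, 0.3, -0.1]
finger_gap: 0.028
grip_force: 0.0
clock: 3.8
tcp_pos: [0.4851, 0.2216, 0.0958]
orientation: [0.001, 0.749, 0.662, 0.001]
wrist_force: [5.4, -1.4, 0.0]
finger_gap: 0.0134
grip_force: 33.9
```

```bash
python3 -m jog '[[1,-0.0016,0.0015,-0.004,0],[1,-0.0019,0,-0.004,0],[1,-0.0022,0,-0.004,0],[1,-0.0025,0,-0.004,0],[1,0,0,0,0]]'
python3 - <<'E'
from h import *
s,M=st()
import cv2
r=env.read_camera("side");cv2.imwrite("pics/s3.png",cv2.resize(r["img"][120:240,230:350,::-1],(600,600),interpolation=cv2.INTER_CUBIC))
E
```

```text
clock: 4.22
tcp_pos: [0.4841, 0.2127, 0.1115]
orientation: [0.0, 0.749, 0.662, -0.0]
wrist_force: [3.6, -1.6, -5.4]
finger_gap: 0.0139
grip_force: 32.1
t 4.2167 tcp [0.4841 0.2127 0.1115] toolx yaw 82.93529892445531 z [ 0.    -0.001 -1.   ] F [ 3.6 -1.6 -5.4] gap 0.013933019963622445 grip 32.08197355270386
```

View pics/s3.png

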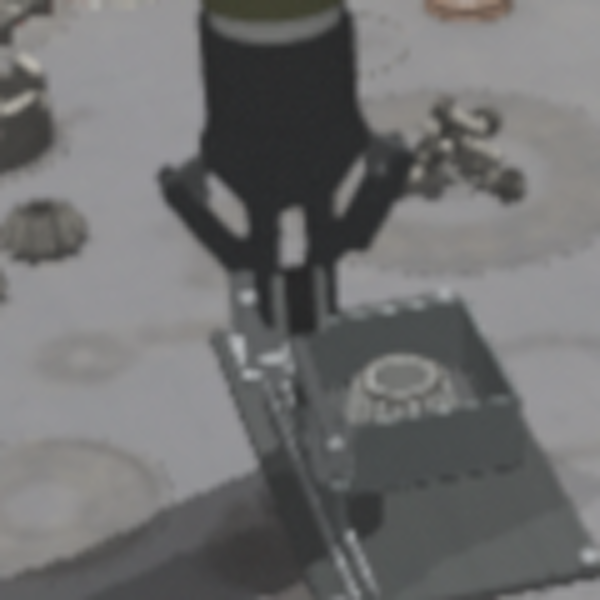

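Bar is lifted in the grip. Now slide.

```bash
python3 -m jog '[[1,0.01,0,0,0],[1,0.01,0,0,0],[1,0.01,0,0,0],[1,0.01,0,0,0],[1,0,0,0,0]]'
python3 -m jog '[[1,0.005,0,0,0],[1,0.005,0,0,0],[1,0.0,0,0,0],[1,0,0,0,0]]'
python3 -m jog '[[1,0.002,0,0,0],[1,0.002,0,0,0],[1,0,0,0,0]]'
```

```text
clock: 4.68
tcp_pos: [0.4891, 0.2556, 0.1115]
orientation: [-0.001, 0.748, 0.663, 0.001]
wrist_force: [2.0, 1.9, -2.3]
finger_gap: 0.0136
grip_force: 32.5
clock: 5.02
tcp_pos: [0.4901, 0.2639, 0.1115]
orientation: [-0.001, 0.749, 0.663, 0.001]
wrist_force: [1.4, 1.7, -1.9]
finger_gap: 0.0136
grip_force: 32.6
clock: 5.27
tcp_pos: [0.4905, 0.2669, 0.1113]
orientation: [-0.0, 0.749, 0.662, -0.0]
wrist_force: [1.5, -0.8, -1.8]
finger_gap: 0.0136
grip_force: 32.7
```

```bash
python3 -m jog '[[1,0.002,0,0,0],[1,0.002,0,0,0],[1,0,0,0,0]]'
python3 -m jog '[[1,0.002,0,0,0],[1,0.0,0,0,0]]'
python3 -m jog '[[1,0.002,0,0,0],[1,0.0,0,0,0]]'
python3 - <<'E'
from h import *
s,M=st()
E
```

```text
clock: 5.52
tcp_pos: [0.4906, 0.2689, 0.1107]
orientation: [0.002, 0.75, 0.662, -0.002]
wrist_force: [2.0, -7.3, -1.4]
finger_gap: 0.0135
grip_force: 32.7
clock: 5.68
tcp_pos: [0.4907, 0.2696, 0.11]
orientation: [0.002, 0.75, 0.662, -0.003]
wrist_force: [3.5, -11.4, -5.6]
finger_gap: 0.0135
grip_force: 32.5
clock: 5.85
tcp_pos: [0.4907, 0.2705, 0.1094]
orientation: [0.003, 0.75, 0.661, -0.004]
wrist_force: [3.9, -14.1, -6.6]
finger_gap: 0.0141
grip_force: 32.3
t 5.85 tcp [0.4907 0.2705 0.1094] toolx yaw 82.80706623644444 z [-0.003 -0.01  -1.   ] F [  3.9 -14.1  -6.6] gap 0.014069164040801278 grip 32.26447552442551
```

```bash
python3 -m jog '[[1,0.0022,0,0.004,0],[1,0.002,0,0.004,0],[1,0.0018,0,0.004,0],[1,0.0014,0,0.003,0],[1,0,0,0,0]]'
python3 - <<'E'
from h import *
s,M=st()
import cv2
r=env.read_camera("side");cv2.imwrite("pics/s4.png",cv2.resize(r["img"][120:240,230:350,::-1],(600,600),interpolation=cv2.INTER_CUBIC))
E
```

```text
clock: 6.27
tcp_pos: [0.492, 0.2803, 0.0968]
orientation: [0.001, 0.75, 0.662, -0.002]
wrist_force: [0.8, -8.3, 3.1]
finger_gap: 0.0133
grip_force: 33.2
t 6.2667 tcp [0.492  0.2803 0.0968] toolx yaw 82.8911814988734 z [-0.001 -0.004 -1.   ] F [ 0.8 -8.3  3.1] gap 0.013309799652498443 grip 33.20357859134674
```

View pics/s4.png

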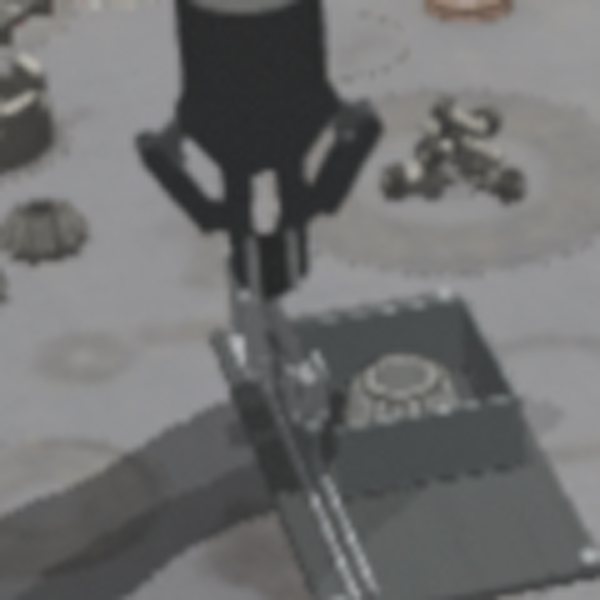

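The gate is shut, still held on its stop at about 8 N, and the bar is back at its gripping height. Release, retreat and check.

```bash
python3 -m jog '[[-1,0,0,0,0],[-1,0,0,0,0],[-1,0,0,0,0],[-1,0,0,0,0],[-1,0,0,0,0]]'
python3 -m jog '[[-1,0,0,-0.02,0],[-1,0,0,-0.04,0],[-1,0,0,-0.04,0],[-1,0,0,-0.04,0],[-1,0,0,0,0]]' >/dev/null
python3 -m jog '[[-1,-0.04,0,-0.01,0],[-1,-0.04,0,0,0],[-1,-0.04,0,0,0],[-1,-0.04,0,0,0],[-1,0,0,0,0]]' 
python3 - <<'E'
from h import *
import cv2
t=env.read_camera("top")["img"];s=env.read_camera("side")["img"]
c=lambda i,x,y,w,h:cv2.resize(i[y:y+h,x:x+w,::-1],(400,300),interpolation=cv2.INTER_CUBIC)
cv2.imwrite("pics/z5.png",np.vstack([np.hstack([c(t,145,180,160,120),c(t,350,190,160,120)]),np.hstack([c(s,260,160,120,90),c(s,300,255,120,90)])]))
E
```

```text
clock: 6.73
tcp_pos: [0.4923, 0.2826, 0.0963]
orientation: [-0.0, 0.749, 0.662, 0.0]
wrist_force: [0.5, 0.5, 0.4]
finger_gap: 0.0732
grip_force: 0.0
clock: 7.57
tcp_pos: [0.472, 0.1184, 0.2465]
orientation: [0.001, 0.751, 0.66, -0.001]
wrist_force: [0.1, 1.1, 0.2]
finger_gap: 0.085
grip_force: 0.0
```

View pics/z5.png

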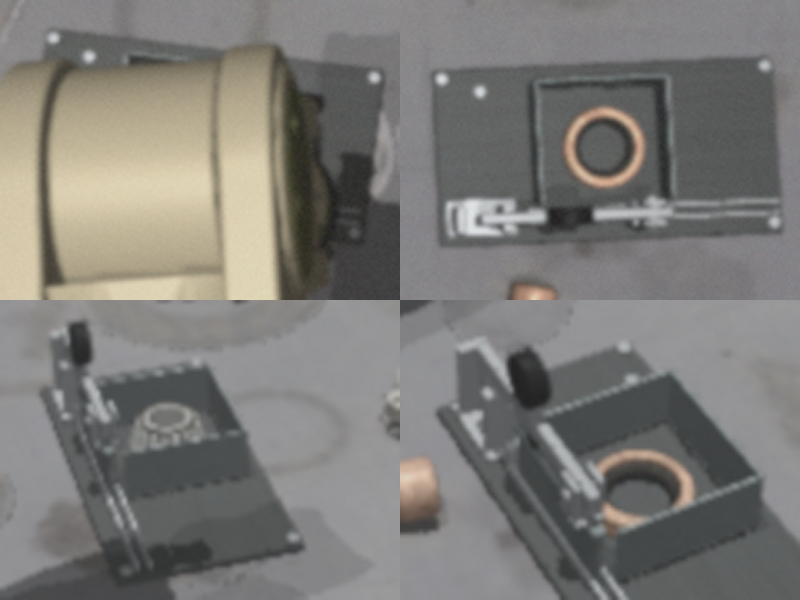

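In the side view the disc is now at (80,342), beside the catch post, much as on the latched pen. The arm hides the top view, so I clear it to verify.

```bash
for i in 1; do python3 -m jog '[[-1,-0.04,0,0,0],[-1,-0.04,0,0,0],[-1,-0.04,0,0,0],[-1,-0.04,0,0,0],[-1,-0.04,0,0,0]]' >/dev/null; python3 -m jog '[[-1,-0.04,-0.01,0,0],[-1,-0.04,-0.01,0,0],[-1,-0.04,-0.01,0,0],[-1,-0.04,0,0,0],[-1,0,0,0,0]]'; done
python3 - <<'E'
from h import *
import cv2
T=env.read_camera("top");S=env.read_camera("side");t=T["img"];s=S["img"]
c=lambda i,x,y,w,h:cv2.resize(i[y:y+h,x:x+w,::-1],(400,300),interpolation=cv2.INTER_CUBIC)
cv2.imwrite("pics/z6.png",np.hstack([c(t,145,180,160,120),c(s,260,145,120,90)]))
E
```

```text
clock: 8.5
tcp_pos: [0.3994, -0.2355, 0.2462]
orientation: [0.002, 0.751, 0.66, -0.001]
wrist_force: [0.4, -0.4, 0.4]
finger_gap: 0.0853
grip_force: 0.0
```

View pics/z6.png

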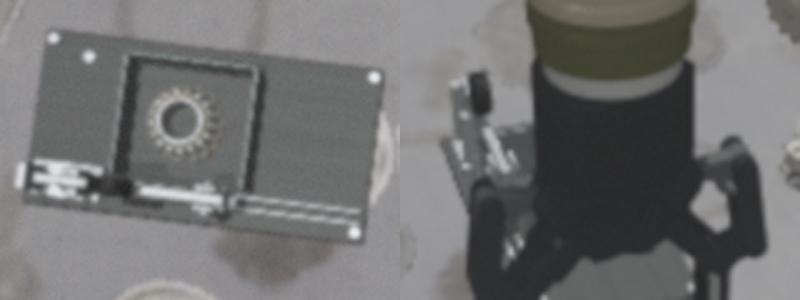

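```bash
python3 - <<'E'
from h import *
T=env.read_camera("top");S=env.read_camera("side")
p=tri([ray(T,112/2.5+145,186/2.5+180),ray(S,284,172.6)])
TL=atz(T,52/2.5+145,37/2.5+180,.01)
q=tri([ray(T,170/2.5+350,216/2.5+190),ray(S,128*.3+300,78*.3+255)])
print("disc",p,"along y from TL",(p-TL)@[.1168,.993,0],"other",q,"ref -0.0879")
E
```

```text
disc [0.49222689 0.27764721 0.09925732] along y from TL -0.09011366790843625 other [ 0.4529664  -0.16475952  0.0979163 ] ref -0.0879
```

```bash
python3 -c "
from workcell import env
print(env.hand_in())"
```

```text
the job is handed in; nothing more can be done
None
```

I slid the open pen's gate shut against its stop and lowered its latch bar level into the catch, then handed the job in at about 8.6 s; the camera check agrees to within about 2 mm, and the latched pen was not touched.

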